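# Index the stroke and hold the return cylinder at the mark

## Robot

A 6-joint arm with a two-finger parallel gripper is mounted at the origin on the work surface. World frame = base frame: x ahead of the robot, y to its left, z up, the work surface at z = 0. Lengths are in m, angles in rad, forces in N, time in s.
With the tool pointing down it reaches from about 0.25 to 0.775 m from the base axis. Payload 8.9 kg.
Tool frame: the origin (TCP) lies at the very end of the fingers, on their centre line; the grasp point (between the pads) lies 19 mm behind it; z points along the fingers, y is the line along which they close (so a half turn about z gives the same grasp; the last joint's range is limited). The gripper opens to 85 mm and grips with 20 to 120 N. Pads are 22 mm wide; open, the fingers measure 114 mm over their backs; the gripper's body (76 mm by 85 mm) begins 54 mm behind the grasp point. The pads swing forward as they close: fully open they stand 13 mm farther back than shut.
Start: joints at [0.99, 0.291, -0.153, 1.127, 0, 1.431], TCP at [0.224, 0.475, 0.231] pointing down, gripper open.
Joint ranges: [-2.52, 2.52], [-0.91, 1.74], [-1.3, 1.37], [-1.96, 2.02], [-1.52, 1.47], [-3.14, 3.14]. Speed limits (rad/s): [2.22, 2.22, 2.79, 3.14, 3.14, 3.14].

## Interface

Orientations are given as a unit quaternion [x, y, z, w].
In Python, from station import r gives the robot as it stands.
- The arm moves only by the tool move_arm, never from a script. Its argument "rows" is text: rows parted by semicolons, each of 5 numbers parted by spaces: the opening, from -1 (shut) to 1 (fully open), then the shift along the tool's x, y, z normalised to -1 to 1, where 1 is 120 mm, then the turn about the tool's z normalised to -1 to 1, where 1 is 0.1 rad. In form: jaw x y z turn; .... A call has 1 to 10 rows; each row shifts and turns the commanded pose from where the row before left it, along the tool's axes as they then stand; what a row does not reach is not made up. A row lasts 1/10 s, in which the tool goes at most 50 mm and 8.59 degrees, less where a joint would pass 70% of its speed; a pose out of reach is approached as far as the arm can. A call with a number of a shift or a turn outside -1 to 1 is refused whole. A call with a gripper value outside its range is refused whole. The fingers move at their own pace and stop on an object; "force" is the grip in N (left out, the last holds). Time passes only in rows, so rows that do not move let the fingers close. It gives the time, the measured TCP pose, the force, the opening and the grip force at its end, in the units of the state.
- r.get_state(): the state, without advancing time (a new reading comes with each control period).
- r.camera(name): name is "side" or "top" or "wrist"; returns (picture, depth): 480x640x3 uint8, red, green, blue; 480x640 float32, m along the optical axis (not along the pixel's ray), 0 where there is no reading.
- r.calibration(name): a dict with "intrinsics" (3x3 intrinsics, pixels), "view" (4x4, takes a point from world to camera coordinates); the wrist camera has in their place "tool_from_camera" (4x4, takes a point from camera to tool coordinates, whose origin is the TCP and whose axes are the flange's). Camera axes: x right, y down, z forward; pixel columns grow to the right and rows downward; lengths in m; the calibration is good to about 2 mm. A picture is of the moment at which its call begins: read the wrist's pose just before it. calibration takes no time and is no camera call.
- r.job_done(): hands the job in; it is judged then, once.
Trained networks look in the newest picture that a camera, given by its name, has taken for a name from the list of things; names that differ only in an ending like _2 or _b are one class to them, and where a whole thing is asked for, a point or a joint stands for the part that bears it (a point fixed in the world has none). Each returns a list of dicts, best first, with "conf" (0 to 1); they miss things now and then, are a little off and sometimes report something else, mostly with a low value. They report only what shows in the picture. A call takes as long as a camera call. They do not tell look-alikes from the thing itself.
- r.find_in(name, camera): "extent" ([left, top, right, bottom] in pixels, round what is visible of it).
The state is a dict: "clock": time; "qpos": joint angles; "joint_velocities": joint speeds; "joint_torque": joint torques, N m; "position": TCP position; "eef_rot": TCP orientation; "contact_force": force on the tool from outside, world axes, zero at the start; "moment": the same for the moment, N m; "grip_width": opening from 0.0 (shut) to 1.0 (fully open); "gripper_force": force on a finger pad.
Only numpy, scipy, OpenCV 4.12 (cv2) and the standard library are available. Lean on these libraries where they do the work, as an engineer would, in place of code of your own. Each camera call takes 0.05 s, during which the arm holds its last target. There are 200 camera calls.

## Task

On the spring-return cylinder rig, set the stroke mark by standing the red-capped rod from the wooden rack upright in the black socket, right down to the bottom, and let go of it. Then pull the blue handle out against its spring until the red pointer points at the rod, and keep hold of it there: the program finishes while the gripper is still holding the handle at the mark. Leave the other rods and everything else on the bench where they are.

Things in the scene. Friction and masses are not known exactly. Their poses are not given: they have to be found in the camera images.
- red_rod: Loose index rod, 120 mm long, standing upright in one of the three holes of the rack (which one varies): steel shank 14 mm in diameter with a chamfered foot, and over the top 35 mm a red cap 20 mm in diameter, by which it is gripped. About 60 g. Origin: centre of the foot; z runs up the rod.
- yellow_rod: The same rod with a yellow cap, in another hole of the rack. Leave alone.
- green_rod: The same rod with a green cap, in another hole of the rack. Leave alone.
- rack: Fixed wooden rack, 190 mm (its x) by 50 mm (its y) by 40 mm high, with three square holes 16.5 mm wide and 30 mm deep in a row along its x axis, 60 mm apart. A rod standing in it has its cap top 130 mm above the bench. Origin: centre of the underside.
- socket: Fixed black block on the rig plate, 44 mm (x) by 40 (y) by 44 high, top 54 mm above the bench, with one round hole 18 mm wide, 3 mm mouth chamfer, 36 mm deep (floor 8 mm above origin, 18 above bench). A seated rod's top is 138 mm above the bench; it may lean 0.11 rad. Origin: underside centre, below the hole; x parallel to the slide's travel, handle pulled to -x. Its place along the travel varies.
- rig: Fixed aluminium base plate, 400 mm (its x) by 220 mm (its y) by 10 mm, carrying the cylinder, whose piston rod comes out towards the rig's -x (towards the robot). The cylinder's near end face is at rig x = +28 mm and its top 72 mm above the bench. Origin: centre of the plate's underside. The socket stands on the plate at rig y = -85 mm.
- slide: Moving part: piston rod with blue handle, an upright plate 14 mm thick (along the travel), 44 wide, from 25 to 115 mm above the bench. Pulled towards the rig's -x (to the robot), travel 125 mm, home at rig x = -40 mm. A spring pulls it back: 5.5 N at home, +0.11 N per mm; let go, it flies home. Axes as the rig. Origin: in the plate's middle, 100 mm above the bench, a good grip point.
- pointer (a point): Tip of the red pointer, a thin horizontal arm fixed to the handle on the socket's side, 68 mm above the bench. It lies 60 mm to the rig's -y side of the handle's middle, level with it along the travel, and passes the seated rod with about 18 mm to spare. It points at the rod when level with the socket's hole along the travel, 50 to 90 mm from home.
- screwdriver: Loose screwdriver lying at the left. Bystander, to be left alone.
- solder_reel: Loose reel of solder with blue flanges, 56 mm across, 40 mm high, at the left. Bystander.
- gauge: Loose round pressure gauge, 50 mm across, lying face up at the right. Bystander.
- brass_fitting: Loose brass fitting, 22 mm across, 34 mm high, beyond the rack. Bystander.
- flux_bottle: Loose small white bottle with a blue cap, 40 mm across, 85 mm high, beyond the rack. Bystander.
Mind the look-alikes: they are no part of the job. What is shaped like the red_rod but purple is not meant.

How it is judged:
By the outcome, as a careful person would: the job done as asked, in the order asked, and still so for the second after the job is handed in, while the arm keeps its last pose, push and grip.
It also fails if it takes over 48 s, if anything falls off the work surface, if the arm or the gripper's body presses on something with over 40 N, if the wrist force passes 120 N, or if a joint passes its speed limit or range.

## Working session

There is one attempt and no reset: what is moved stays moved. The work goes in short steps, Python scripts to look and compute and a tool call to move; the robot and the scene stay as the last step left them, time stands still between calls to the robot, and variables do not carry over. Pictures are saved under pics/ and viewed, at most 10 in all, crops included, and the job is handed in when it is done.

Besides the shell and the picture viewer there is one more tool, called after "Emit:" as name(argument=value, ...) on one line, values as JSON. move_arm: Moves the arm, as the interface text tells. Scaled input: -1 to 1 covers 120 mm each way for a shift and 0.1 rad each way for a turn. Its arguments: {"type":"object","properties":{"rows":{"type":"string"},"force":{"type":"number"}},"required":["rows"]}

```bash
mkdir -p pics; ls; cat > h.py <<'E'
from station import r
import numpy as np, cv2
from scipy.spatial.transform import Rotation as R
def cam(n):
    s=r.get_state(); im,d=r.camera(n); c=r.calibration(n); K=np.array(c["intrinsics"])
    if n=="wrist":
        T=np.eye(4);T[:3,:3]=R.from_quat(s["eef_rot"]).as_matrix();T[:3,3]=s["position"]
        W=T@np.array(c["tool_from_camera"])
    else: W=np.linalg.inv(np.array(c["view"]))
    return im,d,K,W
def pts(d,K,W):
    v,u=np.mgrid[:480,:640]
    P=np.stack([(u-K[0,2])/K[0,0]*d,(v-K[1,2])/K[1,1]*d,d],-1)
    return P@W[:3,:3].T+W[:3,3]
def save(n,im): cv2.imwrite("pics/"+n+".png",im[:,:,::-1])
E
python3 - <<'E'
from h import *
for n in ("top","side"):
    im,d,K,W=cam(n); save(n+"0",im); np.savez(n+"0.npz",im=im,d=d,K=K,W=W)
    for o in ("red_rod","socket","slide","rack","pointer"):
        print(n,o,[(np.round(x["extent"]).tolist(),round(x["conf"],2)) for x in r.find_in(o,n)])
s=r.get_state(); print(s)
E
```

```text
pics
top red_rod [([484.0, 327.0, 510.0, 339.0], 0.66), ([437.0, 335.0, 461.0, 344.0], 0.5)]
top socket [([343.0, 270.0, 368.0, 298.0], 0.94)]
top slide [([298.0, 222.0, 339.0, 259.0], 0.97)]
top rack [([460.0, 254.0, 504.0, 354.0], 0.58)]
top pointer [([297.0, 224.0, 343.0, 263.0], 0.74)]
side red_rod [([381.0, 180.0, 388.0, 204.0], 0.64)]
side socket [([326.0, 248.0, 342.0, 271.0], 0.75), ([281.0, 254.0, 312.0, 290.0], 0.42), ([384.0, 192.0, 401.0, 204.0], 0.26)]
side slide [([282.0, 252.0, 318.0, 291.0], 0.61)]
side rack [([327.0, 197.0, 396.0, 224.0], 0.95)]
side pointer [([284.0, 255.0, 316.0, 290.0], 0.8)]
{'clock': 0.6, 'qpos': array([ 9.89681501e-01,  2.90729638e-01, -1.53433975e-01,  1.12673106e+00,
        7.28128971e-06,  1.43147621e+00]), 'joint_velocities': array([ 1.15991064e-03, -5.25322035e-04, -6.36720883e-04, -4.47146150e-05,
        2.28673630e-04,  1.74257233e-04]), 'joint_torque': array([-9.74453869e-04, -5.36794782e+01,  3.31540775e+01,  1.98780588e-03,
       -1.77143024e-04,  5.69334020e-06]), 'position': array([0.22445477, 0.47456098, 0.231277  ]), 'eef_rot': array([ 2.19105261e-01,  9.75701226e-01, -4.47331881e-05, -2.07391321e-05]), 'contact_force': array([-1.14342362, -0.11809739, -0.34574836]), 'moment': array([0.00469203, 0.01523105, 0.02956966]), 'gripper_force': 0.0, 'grip_width': 1.0014034375700749}
```

View pics/top0.png

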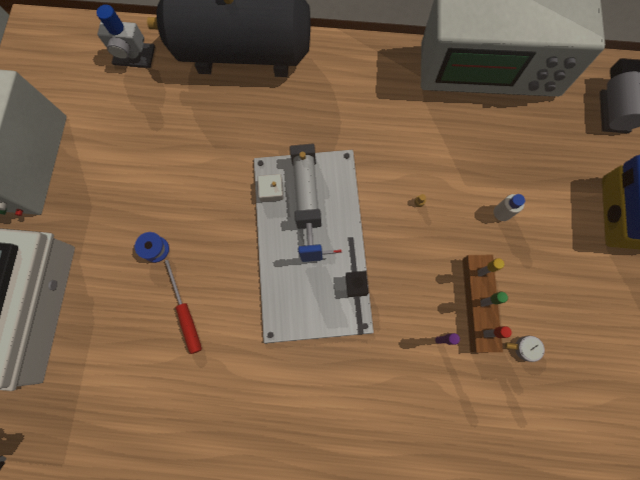

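View pics/side0.png

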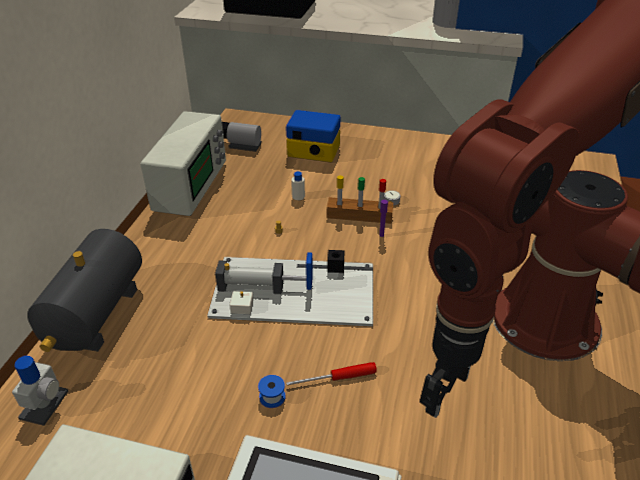

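Top view: red cap at (505,332), green (502,298) and yellow (498,265) stand in the rack. The purple look-alike stands on the bench at (453,339), and the gauge is at (530,348). The red-capped rod in the rack's near hole fits the description, so I'll measure it and confirm it in a crop.

```bash
python3 - <<'E'
from h import *
z=np.load("top0.npz"); im,d,K,W=[z[k] for k in("im","d","K","W")]
P=pts(d,K,W); hsv=cv2.cvtColor(im,cv2.COLOR_RGB2HSV); H,S,V=cv2.split(hsv)
print("cam",W[:3,3], "bench z",P[400,300])
def rep(n,m,box):
    b=np.zeros(m.shape,bool); b[box[1]:box[3],box[0]:box[2]]=1; q=P[m&b&(d>0)]
    print(n,len(q),"med",np.median(q,0).round(4),"min",q.min(0).round(4),"max",q.max(0).round(4))
Z=P[...,2]
red=((H<8)|(H>172))&(S>150)
rep("redcap top",red&(Z>.124),(490,320,520,345))
rep("green top",(Z>.124),(490,288,515,308))
rep("yellow top",(Z>.124),(485,255,510,275))
rep("rack top",(abs(Z-.04)<.004),(455,245,510,360))
rep("purple",(Z>.08),(430,330,465,350))
rep("gauge",(Z>.01),(515,335,550,365))
rep("socket top",(abs(Z-.054)<.004),(335,260,375,305))
rep("handle top",(abs(Z-.115)<.004),(295,240,330,268))
rep("pointer",red&(Z>.05),(322,240,350,262))
# rig plate edges
m=((abs(Z-.010)<.004)&(S<60)).astype(np.uint8); m[:140]=0;m[350:]=0;m[:,:245]=0;m[:,380:]=0
q=P[m>0]; rect=cv2.minAreaRect(q[:,:2].astype(np.float32)); print("plate",rect)
m=(abs(Z-.04)<.004);b=np.zeros_like(m);b[245:360,455:510]=1
print("rack",cv2.minAreaRect(P[m&b][:,:2].astype(np.float32)))
m=(abs(Z-.054)<.003);b=np.zeros_like(m);b[260:305,335:375]=1
print("socket",cv2.minAreaRect(P[m&b][:,:2].astype(np.float32)))
crop=cv2.resize(im[240:370,420:560],None,fx=4,fy=4,interpolation=cv2.INTER_CUBIC); save("crop0",crop)
E
```

```text
cam [ 0.40112182 -0.00808719  0.89683097] bench z [0.29753268 0.04286411 0.00170361]
redcap top 110 med [ 0.4565 -0.3035  0.1304] min [ 0.447  -0.3133  0.124 ] max [ 0.466  -0.2949  0.1336]
green top 106 med [ 0.5156 -0.2971  0.1302] min [ 0.5067 -0.3082  0.125 ] max [ 0.5249 -0.2885  0.1335]
yellow top 105 med [ 0.5758 -0.291   0.1302] min [ 0.5664 -0.3009  0.1242] max [ 0.5849 -0.2827  0.1331]
rack top 2077 med [ 0.5076 -0.2948  0.0404] min [ 0.4212 -0.3339  0.036 ] max [ 0.612  -0.2636  0.0439]
purple 151 med [ 0.4369 -0.2154  0.1196] min [ 0.4274 -0.2273  0.0883] max [ 0.4468 -0.2089  0.1228]
gauge 585 med [ 0.4366 -0.3931  0.023 ] min [ 0.4125 -0.4203  0.0103] max [ 0.4608 -0.3663  0.0277]
socket top 394 med [ 0.5296 -0.0464  0.0542] min [ 0.5054 -0.0681  0.0504] max [ 0.5532 -0.0244  0.0577]
handle top 165 med [0.5753 0.0481 0.1145] min [0.5666 0.0279 0.111 ] max [0.5857 0.069  0.1183]
pointer 9 med [ 0.5845 -0.0051  0.072 ] min [ 0.5837 -0.009   0.0702] max [0.587  0.0026 0.0744]
plate ((0.6151702404022217, 0.05553857982158661), (0.3994864225387573, 0.21952885389328003), 10.457840919494629)
rack ((0.516572892665863, -0.2982978820800781), (0.18801654875278473, 0.051697004586458206), 6.1530256271362305)
socket ((0.5299106240272522, -0.046125080436468124), (0.044021449983119965, 0.03980995714664459), 10.73527717590332)
```

View pics/crop0.png

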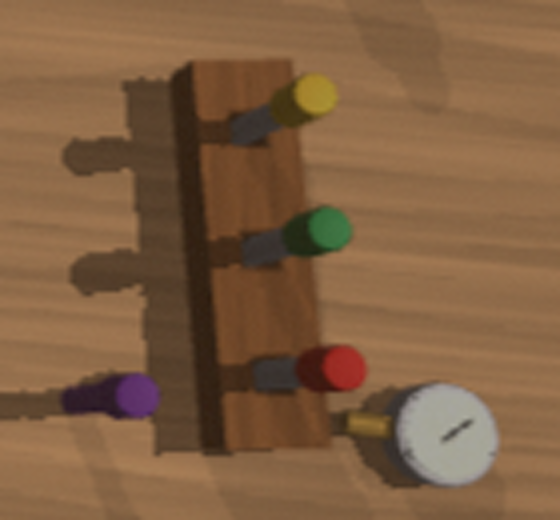

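The crop shows the red-capped rod in the rack's near hole, top at world (0.4565, -0.3035, 0.130). The purple one stands off the rack on the bench. The rig yaw is about 10.5° and the pull to the mark about 62 mm. First move: above the rod.

```bash
cat >> h.py <<'E'
def need(target,yaw=None):
    "shift in present tool axes / 120 mm, turn/0.1 rad; yaw = world angle of tool x, deg"
    s=r.get_state(); M=R.from_quat(s["eef_rot"]).as_matrix()
    u=M.T@(np.array(target)-s["position"])/.12
    y0=np.degrees(np.arctan2(M[1,0],M[0,0]))
    print("t",round(s["clock"],2),"pos",s["position"].round(4),"yaw",round(y0,2),"tilt",np.round(M[:2,2],4),"F",s["contact_force"].round(1),"w",round(s["grip_width"],3),"gf",round(s["gripper_force"],1))
    print("units",u.round(4), "turn",None if yaw is None else round(-np.radians((yaw-y0+180)%360-180)/.1,3))
E
python3 -c "
from h import *
need([.4567,-.304,.2313],186.15)"
```

```text
t 0.6 pos [0.2245 0.4746 0.2313] yaw 154.69 tilt [-0.0001 -0.0001] F [-1.1 -0.1 -0.3] w 1.001 gf 0.0
units [-4.5236e+00 -5.0376e+00  2.0000e-04] turn -5.491
```

Emit:
move_arm(rows="1 -0.19 -0.21 0 0;1 -0.19 -0.21 0 0;1 -0.19 -0.21 0 0;1 -0.19 -0.21 0 0;1 -0.19 -0.21 0 0;1 -0.19 -0.21 0 0;1 -0.19 -0.21 0 0;1 -0.19 -0.21 0 0;1 -0.19 -0.21 0 0;1 -0.19 -0.21 0 0", force=40)

```text
clock: 1.6
position: [0.3231, 0.148, 0.2315]
eef_rot: [0.219, 0.976, 0.0, 0.0]
contact_force: [0.6, -0.1, -0.3]
grip_width: 0.997
gripper_force: 0.0
```

Emit:
move_arm(rows="1 -0.19 -0.21 0 0;1 -0.19 -0.21 0 0;1 -0.19 -0.21 0 0;1 -0.19 -0.21 0 0;1 -0.19 -0.21 0 0;1 -0.19 -0.21 0 0;1 -0.19 -0.21 0 0;1 -0.19 -0.21 0 0;1 -0.19 -0.21 0 0;1 -0.19 -0.21 0 0")

```text
clock: 2.6
position: [0.4214, -0.1775, 0.2314]
eef_rot: [0.219, 0.976, -0.0, 0.0]
contact_force: [0.6, 1.6, -0.2]
grip_width: 1.001
gripper_force: 0.0
```

Emit:
move_arm(rows="1 0 0 0 -1;1 0 0 0 -1;1 0 0 0 -1;1 0 0 0 -1;1 0 0 0 -1;1 0 0 0 -0.49;1 0 0 0 0")

```text
clock: 3.3
position: [0.4212, -0.176, 0.2313]
eef_rot: [-0.054, 0.999, -0.0, 0.0]
contact_force: [-0.4, 0.6, 0.2]
grip_width: 1.0
gripper_force: 0.0
```

```bash
python3 -c "
from h import *
need([.4567,-.304,.2313],186.15)"
```

```text
t 3.3 pos [ 0.4212 -0.176   0.2313] yaw -173.82 tilt [ 0.0001 -0.0001] F [-0.4  0.6  0.2] w 1.0 gf 0.0
units [-1.7930e-01 -1.0922e+00  5.0000e-04] turn 0.005
```

Emit:
move_arm(rows="1 -0.045 -0.273 0 0;1 -0.045 -0.273 0 0;1 -0.045 -0.273 0 0;1 -0.045 -0.273 0 0;1 0 0 0 0;1 0 0 0 0")

```text
clock: 3.9
position: [0.4564, -0.3042, 0.2308]
eef_rot: [-0.052, 0.999, 0.0, -0.0]
contact_force: [-0.5, -0.4, -1.1]
grip_width: 1.001
gripper_force: 0.0
```

```bash
python3 -c "
from h import *
im,d,K,W=cam('wrist'); save('w1',im); P=pts(d,K,W)
H,S,V=cv2.split(cv2.cvtColor(im,cv2.COLOR_RGB2HSV)); m=((H<8)|(H>172))&(S>130)&(d>0)&(P[...,2]>.09)
q=P[m]; print(len(q), q.min(0),q.max(0)); t=q[q[:,2]>.127]; print('top',len(t),(t.min(0)+t.max(0))/2,np.median(t,0))
v,u=np.nonzero(m);print(u.min(),u.max(),v.min(),v.max())
need([.4567,-.304,.2313],186.15)"
```

```text
676 [ 0.44520234 -0.31469545  0.09819034] [ 0.46434586 -0.29532756  0.13097988]
top 480 [ 0.45497471 -0.30496558  0.12901022] [ 0.45470934 -0.3049178   0.12902684]
301 326 220 252
t 3.95 pos [ 0.4564 -0.3035  0.231 ] yaw -173.93 tilt [-0.0006  0.0008] F [ 0.1 -0.2  0.6] w 1.0 gf 0.0
units [-0.0024 -0.0046 -0.0023] turn -0.014
```

View pics/w1.png

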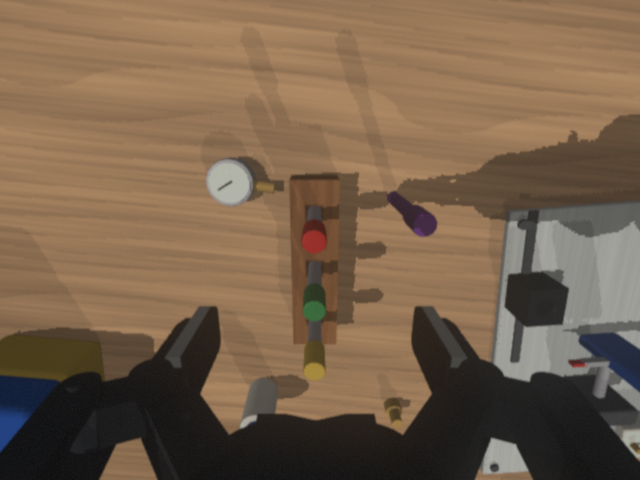

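The wrist view shows the red cap at (314,237), centred between the fingers, which close across the rack and stay clear of green (314,300) and purple (424,221). Going down to grip.

Emit:
move_arm(rows="1 0.006 -0.004 0.23 0;1 0 0 0.23 0;1 0 0 0.23 0;1 0 0 0.23 0;1 0 0 0.215 0;1 0 0 0 0;-1 0 0 0 0;-1 0 0 0 0;-1 0 0 0 0;-1 0 0 0 0", force=40)

```text
clock: 4.95
position: [0.4565, -0.3049, 0.0962]
eef_rot: [-0.054, 0.999, -0.001, 0.001]
contact_force: [-0.5, 0.6, 0.6]
grip_width: 0.332
gripper_force: 0.0
```

Emit:
move_arm(rows="-1 0 0 0 0;-1 0 0 0 0;-1 0 0 0 0;-1 0 0 0 0;-1 0 0 0 0")

```text
clock: 5.45
position: [0.4566, -0.305, 0.096]
eef_rot: [-0.054, 0.999, -0.001, 0.001]
contact_force: [-0.8, 1.0, 6.3]
grip_width: 0.222
gripper_force: 39.0
```

Emit:
move_arm(rows="-1 0 0 -0.08 0;-1 0 0 -0.12 0;-1 0 0 -0.15 0;-1 0 0 -0.15 0;-1 0 0 -0.15 0;-1 0 0 0 0")

```text
clock: 6.05
position: [0.4571, -0.3054, 0.1757]
eef_rot: [-0.054, 0.999, -0.001, 0.001]
contact_force: [0.5, -0.2, 0.1]
grip_width: 0.223
gripper_force: 39.2
```

```bash
python3 -c "
from h import *
need([.53,-.0462,.175],186.15)"
```

```text
t 6.05 pos [ 0.4571 -0.3054  0.1757] yaw -173.86 tilt [ 0.003  -0.0026] F [ 0.5 -0.2  0.1] w 0.223 gf 39.2
units [-0.835   2.083   0.0021] turn -0.001
```

Emit:
move_arm(rows="-1 -0.084 0.208 0 0;-1 -0.084 0.208 0 0;-1 -0.084 0.208 0 0;-1 -0.084 0.208 0 0;-1 -0.084 0.208 0 0;-1 -0.084 0.208 0 0;-1 -0.084 0.208 0 0;-1 -0.084 0.208 0 0;-1 -0.084 0.208 0 0;-1 -0.084 0.208 0 0")

```text
clock: 7.05
position: [0.5293, -0.0444, 0.1725]
eef_rot: [-0.054, 0.999, 0.0, -0.0]
contact_force: [0.1, 0.1, -0.6]
grip_width: 0.221
gripper_force: 39.3
```

Emit:
move_arm(rows="-1 0 0 0 0;-1 0 0 0 0")

```text
clock: 7.25
position: [0.5292, -0.0453, 0.1726]
eef_rot: [-0.054, 0.999, -0.0, -0.0]
contact_force: [-1.0, 0.9, 0.4]
grip_width: 0.222
gripper_force: 39.3
```

```bash
python3 -c "
from h import *
im,d,K,W=cam('wrist'); save('w2',im); P=pts(d,K,W); np.savez('w2.npz',im=im,d=d,K=K,W=W)
im2,d2,K2,W2=cam('side'); save('s2',im2[150:330,200:440].repeat(3,0).repeat(3,1)); np.savez('s2.npz',im=im2,d=d2,K=K2,W=W2)
m=(abs(P[...,2]-.054)<.004); q=P[m]; k=np.hypot(q[:,0]-.53,q[:,1]+.046)<.04; print(k.sum()); print(cv2.minAreaRect(q[k][:,:2].astype(np.float32)))
need([.53,-.0462,.175],186.15)"
```

```text
1872
((0.5286299586296082, -0.046172745525836945), (0.04466719925403595, 0.039990540593862534), 10.5311861038208)
t 7.35 pos [ 0.5292 -0.0462  0.1728] yaw -173.89 tilt [-0.0006 -0.0002] F [ 0.2  0.2 -0.7] w 0.219 gf 39.3
units [-0.0069 -0.0008 -0.0185] turn -0.006
```

View pics/w2.png

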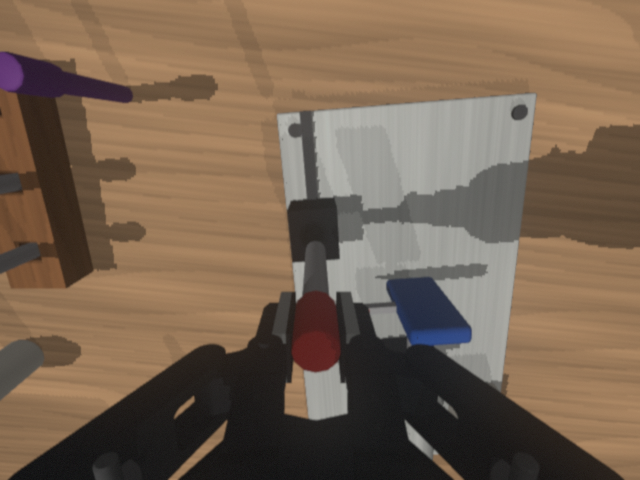

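View pics/s2.png

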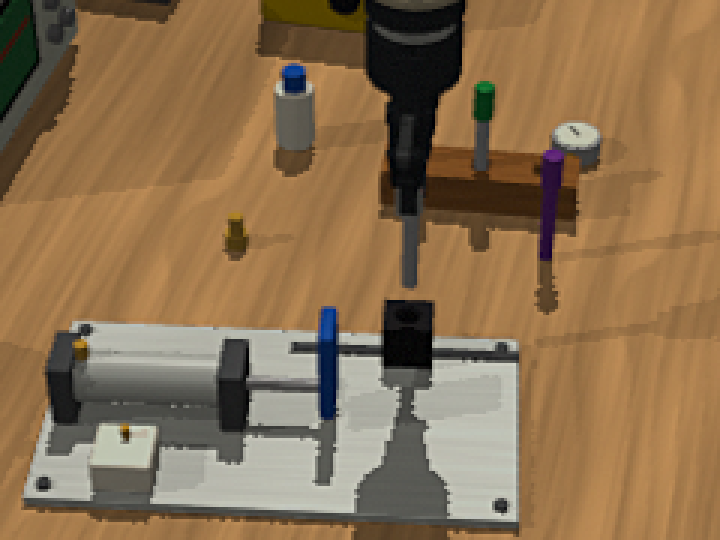

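The rod hangs upright, foot near side-crop (409,285) above the hole at (408,312). A quick check of the foot offset against the hole before lowering.

```bash
python3 -c "
from h import *
for n in ('w2','s2'):
    z=np.load(n+'.npz'); P=pts(z['d'],z['K'],z['W']); Z=P[...,2]
    h=np.hypot(P[...,0]-.53,P[...,1]+.046)
    for a,b in ((.085,.1),(.1,.115),(.115,.13),(.13,.15)):
        q=P[(Z>a)&(Z<b)&(h<.02)&(z['d']>0)]
        if len(q)>3: print(n,a,len(q),'mean',q.mean(0).round(4),'min',q.min(0).round(4),'max',q.max(0).round(4))
    print('cam at',z['W'][:3,3].round(3))
    m=(abs(Z-.054)<.0025)&(h<.04); print('socket',cv2.minAreaRect(P[m][:,:2].astype(np.float32)))
"
```

```text
w2 0.085 95 mean [ 0.5228 -0.0456  0.0946] min [ 0.5208 -0.0519  0.0882] max [ 0.5287 -0.038   0.0996]
w2 0.1 158 mean [ 0.5228 -0.0457  0.1077] min [ 0.5209 -0.0518  0.1001] max [ 0.528  -0.0379  0.1149]
w2 0.115 192 mean [ 0.5228 -0.0453  0.1229] min [ 0.5206 -0.0518  0.115 ] max [ 0.5286 -0.0382  0.13  ]
w2 0.13 323 mean [ 0.5228 -0.0454  0.1405] min [ 0.5207 -0.0518  0.13  ] max [ 0.5285 -0.0377  0.15  ]
cam at [ 0.448 -0.053  0.315]
socket ((0.5286368727684021, -0.046171337366104126), (0.04466630145907402, 0.039989449083805084), 10.558600425720215)
s2 0.085 18 mean [ 0.529  -0.0413  0.0943] min [ 0.5232 -0.048   0.0865] max [ 0.5373 -0.0346  0.0995]
s2 0.1 23 mean [ 0.5281 -0.041   0.107 ] min [ 0.5233 -0.0484  0.1002] max [ 0.5344 -0.0337  0.1148]
s2 0.115 22 mean [ 0.5282 -0.0398  0.122 ] min [ 0.523  -0.0451  0.1153] max [ 0.534  -0.0347  0.1279]
s2 0.13 33 mean [ 0.5287 -0.0401  0.1395] min [ 0.5236 -0.0475  0.1306] max [ 0.5343 -0.0348  0.149 ]
cam at [0.275 1.125 1.075]
socket ((0.5301651954650879, -0.043508969247341156), (0.043020959943532944, 0.0484875850379467), 8.111696243286133)
```

Emit:
move_arm(rows="-1 -0.006 -0.011 0.1 0;-1 0 0 0.1 0;-1 0 0 0.05 0;-1 0 0 0.04 0;-1 0 0 0.04 0;-1 0 0 0.04 0;-1 0 0 0 0")

```text
clock: 8.05
position: [0.5301, -0.0467, 0.1281]
eef_rot: [-0.054, 0.999, 0.0, -0.0]
contact_force: [-0.8, -1.1, -0.2]
grip_width: 0.216
gripper_force: 39.3
```

Emit:
move_arm(rows="-1 0 0 0.05 0;-1 0 0 0.05 0;-1 0 0 0.04 0;-1 0 0 0.03 0;-1 0 0 0.02 0;-1 0 0 0 0")

```text
clock: 8.65
position: [0.5302, -0.0468, 0.1056]
eef_rot: [-0.054, 0.999, 0.0, -0.0]
contact_force: [0.1, 0.5, -0.4]
grip_width: 0.226
gripper_force: 39.3
```

Emit:
move_arm(rows="-1 0 0 0.012 0;-1 0 0 0.012 0;-1 0 0 0 0")

```text
clock: 8.95
position: [0.5311, -0.0469, 0.1039]
eef_rot: [-0.054, 0.999, -0.0, 0.001]
contact_force: [-1.6, 1.2, 7.2]
grip_width: 0.218
gripper_force: 40.2
```

7 N upward at the predicted seated height (TCP 0.104), so the rod is on the floor of the socket. Release and rise.

Emit:
move_arm(rows="0 0 0 0 0;0 0 0 0 0;0 0 0 0 0;0.3 0 0 0 0;0.3 0 0 0 0;0.3 0 0 -0.1 0;0.3 0 0 -0.2 0;0.3 0 0 -0.3 0;0.3 0 0 -0.2 0;0.3 0 0 0 0")

```text
clock: 9.95
position: [0.5326, -0.0473, 0.2033]
eef_rot: [-0.054, 0.999, -0.001, 0.003]
contact_force: [-0.0, -0.5, -0.3]
grip_width: 0.65
gripper_force: 0.0
```

```bash
python3 -c "
from h import *
im,d,K,W=cam('wrist'); save('w3',im); P=pts(d,K,W); np.savez('w3.npz',im=im,d=d,K=K,W=W)
Z=P[...,2];H,S,V=cv2.split(cv2.cvtColor(im,cv2.COLOR_RGB2HSV)); m=((H<8)|(H>172))&(S>130)&(d>0)&(np.hypot(P[...,0]-.53,P[...,1]+.046)<.03)
q=P[m];print('cap',q.min(0).round(4),q.max(0).round(4)); t=q[q[:,2]>q[:,2].max()-.004]; print('top ctr',((t.min(0)+t.max(0))/2).round(4))
m=(abs(Z-.115)<.004)&(np.hypot(P[...,0]-.576,P[...,1]-.048)<.035); print('handle',m.sum(),cv2.minAreaRect(P[m][:,:2].astype(np.float32)),np.median(P[m],0))
m=(abs(Z-.054)<.003)&(np.hypot(P[...,0]-.53,P[...,1]+.046)<.04); print('socket',cv2.minAreaRect(P[m][:,:2].astype(np.float32)))
need([.5753,.048,.2],100.5)"
```

```text
cap [ 0.5201 -0.0563  0.1088] [ 0.5394 -0.0384  0.1388]
top ctr [ 0.5298 -0.0472  0.1369]
handle 743 ((0.5738908648490906, 0.04836428910493851), (0.013621616177260876, 0.04280925914645195), 9.665300369262695) [0.57249409 0.0499141  0.11379934]
socket ((0.5283532738685608, -0.046240560710430145), (0.04431556165218353, 0.039988525211811066), 10.53725528717041)
t 10.0 pos [ 0.5316 -0.047   0.2013] yaw -173.85 tilt [ 0.0038 -0.0009] F [ 0.  -0.5 -0.4] w 0.653 gf 0.0
units [-0.4468  0.7485  0.0111] turn 14.948
```

View pics/w3.png

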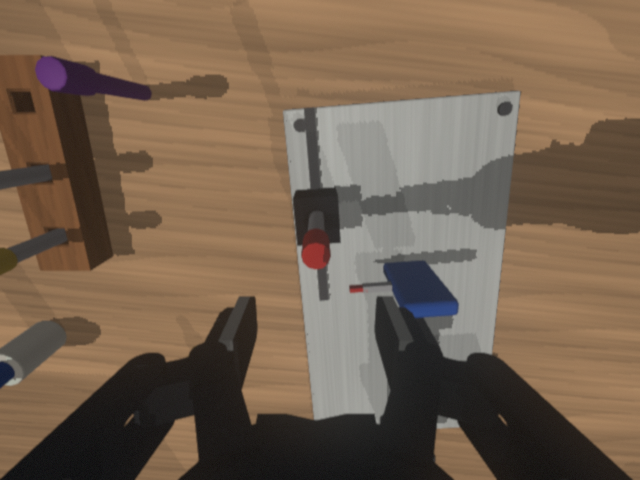

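The wrist view shows the rod standing in the socket at (316,250), cap top at 0.138, seated. The handle is at (420,288) with its pointer tip at (355,289). Next: go over the handle and turn.

Emit:
move_arm(rows="0.3 -0.112 0.187 0 0;0.3 -0.112 0.187 0 0;0.3 -0.112 0.187 0 0;0.3 -0.112 0.187 0 0;0.3 0 0 0 1;0.3 0 0 0 1;0.3 0 0 0 1;0.3 0 0 0 1;0.3 0 0 0 1;0.3 0 0 0 1")

```text
clock: 11.0
position: [0.5735, 0.0483, 0.1981]
eef_rot: [0.246, 0.969, -0.0, -0.001]
contact_force: [-0.2, 0.1, -0.2]
grip_width: 0.648
gripper_force: 0.0
```

Emit:
move_arm(rows="0.3 0 0 0 1;0.3 0 0 0 1;0.3 0 0 0 1;0.3 0 0 0 1;0.3 0 0 0 1;0.3 0 0 0 1;0.3 0 0 0 1;0.3 0 0 0 1;0.3 0 0 0 0.95;0.3 0 0 0 0")

```text
clock: 12.0
position: [0.5736, 0.0482, 0.1982]
eef_rot: [0.64, 0.768, -0.0, -0.001]
contact_force: [0.6, 0.5, 0.0]
grip_width: 0.654
gripper_force: 0.0
```

```bash
python3 -c "
from h import *
need([.5753,.048,.083],100.5)"
```

```text
t 12.0 pos [0.5736 0.0482 0.1982] yaw 100.41 tilt [-0.0016  0.0001] F [0.6 0.5 0. ] w 0.654 gf 0.0
units [-0.0047  0.015   0.9598] turn -0.017
```

Emit:
move_arm(rows="0.3 -0.005 0.012 0.2 0;0.3 0 0 0.25 0;0.3 0 0 0.25 0;0.3 0 0 0.16 0;0.3 0 0 0.1 0;0.3 0 0 0 0;-1 0 0 0 0;-1 0 0 0 0;-1 0 0 0 0;-1 0 0 0 0", force=80)

```text
clock: 13.0
position: [0.5755, 0.0477, 0.0851]
eef_rot: [0.639, 0.769, -0.0, 0.0]
contact_force: [-5.5, -2.2, 8.0]
grip_width: 0.153
gripper_force: 79.4
```

Emit:
move_arm(rows="-1 0 0 0 0;-1 0 0 0 0;-1 0 0 0 0;-1 0 0 0 0")

```text
clock: 13.4
position: [0.5755, 0.0477, 0.0851]
eef_rot: [0.639, 0.769, -0.0, 0.0]
contact_force: [-5.2, -0.6, 8.4]
grip_width: 0.152
gripper_force: 79.3
```

```bash
python3 -c "
from h import *
c=np.radians(10.5); s=r.get_state()
need(s['position']-.0615*np.array([np.cos(c),np.sin(c),0]),100.5)"
```

```text
t 13.4 pos [0.5755 0.0477 0.0851] yaw 100.5 tilt [ 0.0001 -0.0006] F [-5.2 -0.6  8.4] w 0.152 gf 79.3
units [-0.     -0.5125  0.    ] turn -0.001
```

Handle held. Pull most of the way, then measure.

Emit:
move_arm(rows="-1 0 -0.03 0 0;-1 0 -0.06 0 0;-1 0 -0.07 0 0;-1 0 -0.07 0 0;-1 0 -0.07 0 0;-1 0 -0.07 0 0;-1 0 -0.06 0 0;-1 0 -0.05 0 0;-1 0 -0.02 0 0;-1 0 0 0 0")

```text
clock: 14.4
position: [0.5199, 0.0373, 0.0851]
eef_rot: [0.639, 0.769, 0.002, 0.002]
contact_force: [10.9, 3.5, -5.8]
grip_width: 0.148
gripper_force: 78.1
```

```bash
cat > meas.py <<'E'
from h import *
import sys
c=np.radians(10.5); ex=np.array([np.cos(c),np.sin(c),0]); ey=np.array([-np.sin(c),np.cos(c),0]); O=np.array([.6152,.0555,0])
need([0,0,0])
s=r.get_state(); print("tcp rig",((s["position"]-O)@ex).round(4),((s["position"]-O)@ey).round(4))
for n in ("wrist","top","side"):
    im,d,K,W=cam(n); P=pts(d,K,W); np.savez(n+"m.npz",im=im,d=d,K=K,W=W)
    X=(P-O)@ex; Y=(P-O)@ey; Z=P[...,2]
    H,S,V=cv2.split(cv2.cvtColor(im,cv2.COLOR_RGB2HSV)); red=((H<8)|(H>172))&(S>120)&(d>0)
    def rep(k,m):
        if m.sum()>2: print(n,k,m.sum(),*[(q[m].min().round(4),np.median(q[m]).round(4),q[m].max().round(4)) for q in(X,Y,Z)])
    reg=(abs(X+.1)<.05)
    rep("cap",red&reg&(Y<-.07)&(Z>.1)); rep("cap top",red&reg&(Y<-.07)&(Z>.134)); rep("ptr",red&reg&(Y>-.07)&(Y<-.03)&(Z>.055)&(Z<.085))
    rep("handle",(H>100)&(H<130)&(S>120)&reg&(abs(Y)<.03)&(Z>.06)); rep("socket top",reg&(abs(Z-.054)<.003)&(Y<-.06)&(Y>-.11)&(abs(X+.1)<.035))
    save(sys.argv[1]+n,im)
E
python3 meas.py a
```

```text
t 14.4 pos [0.5199 0.0373 0.0851] yaw 100.51 tilt [0.0066 0.001 ] F [10.9  3.5 -5.8] w 0.148 gf 78.1
units [ 0.4851 -4.3211  0.6804] turn None
tcp rig -0.097 -0.0006
wrist ptr 6 (np.float64(-0.099), np.float64(-0.0975), np.float64(-0.0961)) (np.float64(-0.0592), np.float64(-0.0587), np.float64(-0.0577)) (np.float64(0.0704), np.float64(0.071), np.float64(0.0721))
wrist handle 2804 (np.float64(-0.1043), np.float64(-0.0976), np.float64(-0.0912)) (np.float64(-0.0197), np.float64(0.003), np.float64(0.0227)) (np.float64(0.11), np.float64(0.1138), np.float64(0.1159))
wrist socket top 872 (np.float64(-0.113), np.float64(-0.0912), np.float64(-0.082)) (np.float64(-0.0998), np.float64(-0.0817), np.float64(-0.0669)) (np.float64(0.051), np.float64(0.0532), np.float64(0.0569))
top cap 118 (np.float64(-0.1108), np.float64(-0.1035), np.float64(-0.0929)) (np.float64(-0.095), np.float64(-0.0847), np.float64(-0.0756)) (np.float64(0.1063), np.float64(0.1377), np.float64(0.1417))
top cap top 91 (np.float64(-0.1106), np.float64(-0.1013), np.float64(-0.0929)) (np.float64(-0.095), np.float64(-0.0853), np.fl
[... 191 characters left out ...]
2), np.float64(-0.0487)) (np.float64(0.068), np.float64(0.0723), np.float64(0.0754))
top socket top 286 (np.float64(-0.1243), np.float64(-0.1091), np.float64(-0.0803)) (np.float64(-0.1045), np.float64(-0.0782), np.float64(-0.0646)) (np.float64(0.051), np.float64(0.0541), np.float64(0.0569))
side handle 255 (np.float64(-0.15), np.float64(-0.0976), np.float64(-0.0573)) (np.float64(-0.0211), np.float64(0.0157), np.float64(0.0295)) (np.float64(0.0605), np.float64(0.1151), np.float64(0.4038))
side socket top 24 (np.float64(-0.1226), np.float64(-0.1038), np.float64(-0.0848)) (np.float64(-0.1036), np.float64(-0.0832), np.float64(-0.0624)) (np.float64(0.0516), np.float64(0.0543), np.float64(0.0564))
```

Emit:
move_arm(rows="-1 0 -0.02 0 0;-1 0 -0.022 0 0;-1 0 0 0 0;-1 0 0 0 0")

```text
clock: 14.95
position: [0.5154, 0.0364, 0.0851]
eef_rot: [0.639, 0.769, 0.003, 0.002]
contact_force: [11.0, 3.6, -4.4]
grip_width: 0.151
gripper_force: 78.4
```

```bash
python3 meas.py b | sed 's/np.float64//g'; python3 -c "
import numpy as np,cv2
im=np.load('topm.npz')['im'][210:320,270:400]; cv2.imwrite('pics/tc.png',cv2.resize(im,None,fx=5,fy=5,interpolation=cv2.INTER_CUBIC)[:,:,::-1])"
```

```text
t 14.95 pos [0.5154 0.0364 0.0851] yaw 100.52 tilt [0.0069 0.0011] F [11.   3.6 -4.4] w 0.151 gf 78.4
units [ 0.4855 -4.2828  0.6792] turn None
tcp rig -0.1016 -0.0005
wrist ptr 6 ((-0.1036), (-0.1022), (-0.1007)) ((-0.0592), (-0.0585), (-0.0578)) ((0.0703), (0.0711), (0.0719))
wrist handle 2805 ((-0.1089), (-0.1022), (-0.0955)) ((-0.0203), (0.0032), (0.0226)) ((0.1101), (0.1138), (0.1163))
wrist socket top 858 ((-0.1175), (-0.0979), (-0.0866)) ((-0.0983), (-0.0813), (-0.0669)) ((0.051), (0.0531), (0.0569))
top cap 119 ((-0.111), (-0.1033), (-0.0932)) ((-0.0951), (-0.0848), (-0.0754)) ((0.1055), (0.1374), (0.1408))
top cap top 93 ((-0.1109), (-0.1016), (-0.0932)) ((-0.0951), (-0.0852), (-0.0754)) ((0.1344), (0.138), (0.1408))
top ptr 11 ((-0.1032), (-0.1017), (-0.1)) ((-0.058), (-0.0539), (-0.0501)) ((0.0679), (0.0721), (0.0738))
top socket top 293 ((-0.1245), (-0.1101), (-0.0803)) ((-0.1043), (-0.0783), (-0.0646)) ((0.051), (0.0543), (0.0569))
side handle 257 ((-0.1492), (-0.1017), (-0.0517)) ((-0.0218), (0.0158), (0.028)) ((0.0609), (0.1148), (0.4837))
side socket top 13 ((-0.1227), (-0.0931), (-0.0898)) ((-0.1044), (-0.0903), (-0.061)) ((0.0515), (0.0533), (0.057))
```

View pics/tc.png

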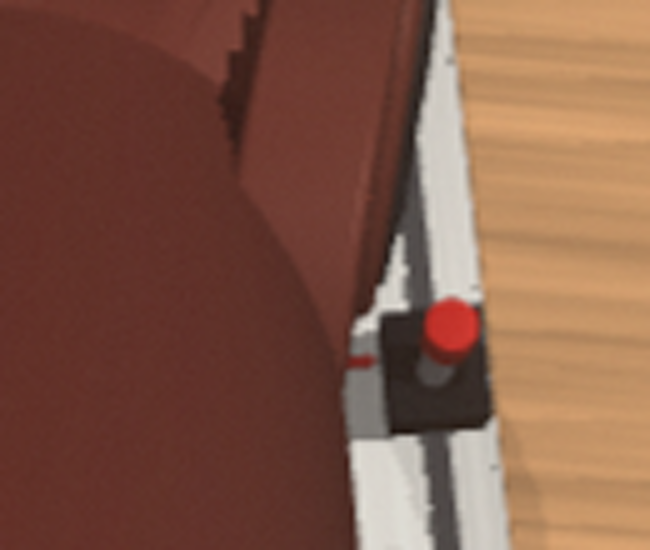

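View pics/bwrist.png

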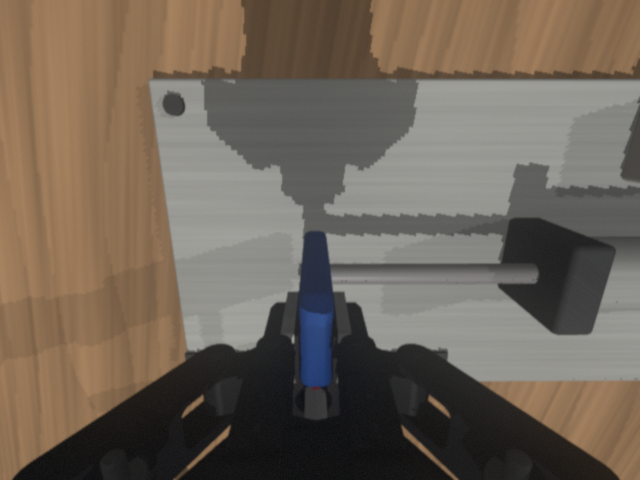

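The top crop shows the pointer tip at (362,361) level with the rod's foot in the socket; they agree to about 0.6 mm. One small nudge, then hold still.

Emit:
move_arm(rows="-1 0 -0.005 0 0;-1 0 0 0 0;-1 0 0 0 0;-1 0 0 0 0;-1 0 0 0 0")

```text
clock: 15.6
position: [0.5149, 0.0363, 0.0851]
eef_rot: [0.639, 0.769, 0.003, 0.002]
contact_force: [11.2, 4.3, -3.9]
grip_width: 0.148
gripper_force: 78.3
```

```bash
python3 meas.py c | sed 's/np.float64//g' | egrep "^t |tcp|top (cap top|ptr|socket)"; python3 -c "
from station import r
print(r.job_done())"
```

```text
t 15.6 pos [0.5149 0.0363 0.0851] yaw 100.52 tilt [0.0071 0.0011] F [11.2  4.3 -3.9] w 0.148 gf 78.3
tcp rig -0.1021 -0.0006
top cap top 91 ((-0.1107), (-0.1013), (-0.0932)) ((-0.0953), (-0.0853), (-0.0756)) ((0.1344), (0.1381), (0.1418))
top ptr 12 ((-0.1036), (-0.1022), (-0.1003)) ((-0.0579), (-0.0549), (-0.05)) ((0.0675), (0.0715), (0.0736))
top socket top 285 ((-0.1244), (-0.1101), (-0.0801)) ((-0.1045), (-0.0787), (-0.0645)) ((0.0511), (0.0541), (0.057))
the job is handed in; nothing more can be done
None
```

Job handed in at about 15.7 s: the red rod stands seated and released in the socket, and the gripper is holding the blue handle with the pointer within about 1 mm of the rod along the travel, measured by the top camera.

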